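# Unlatch the drying cage and swing its gate open

## Task

Open the drying cage for unloading: with the wooden ball, lift the latch bar out of its catch, swing the gate wide open, about square to the front, then let go so that the bar drops back down and the gate stays open. The catch was screwed on by hand, so find the right lift by feel: go gently, never forcing the bar against the spring strip above it or dragging it against the catch's nose, and do not fling the gate or disturb the mugs, tin and jar.

Things in the scene. Friction and masses are not known exactly. Their poses are not given: they have to be found in the camera images.
- cage: Open-topped drying cage, 156 x 206 mm, 172 mm high: plywood base, four light wooden corner posts, steel rods; it is fixed to the table. Origin: centre of its underside; z up; -x points out through the front with the gate (towards the robot's left), +y towards the hinge post, farther from the robot. The steel catch is on the front of the other front post.
- gate_hinge (a point): Point on the gate's upright hinge axis, 112 mm above the table, at the +y front post of the cage. Its axes are parallel to the cage's while the gate is shut and turn with it.
- gate (a joint): Gate angle in rad: 0 shut, 1.57 square to the front, stop at 1.9. It swings outwards (seen from above, clockwise as it opens); it moves with light friction (about 0.1 N m) and stays where it is left. The gate is 160 mm wide, its top edge 150 mm above the table.
- pivot (a point): Pivot of the latch bar on the gate's front, 28 mm from the hinge axis, 112 mm above the table; the pivot axis is square to the gate (local x).
- bar (a joint): Latch bar angle in rad: 0 level at rest, grows as the free end is lifted (ball goes up and towards the hinge); it falls back by gravity when let go. Dark steel bar, 6 mm thick, 16 mm high, reaching 166 mm from the pivot; at rest its end lies behind the catch's upright nose. Depending on the catch's true height it clears the nose at 0.03 to 0.22 rad.
- catch_post (a point): Fixed point on the catch's post, where the bar's end lies at rest (112 mm above the table). The catch itself sits at an unknown height, up to 12 mm higher or lower than meant: the bar's end, 139 mm from the pivot, must rise 5 to 29 mm to clear the nose, and 3 to 5 mm further up it meets a spring strip (8 N per mm). More than about 9 N on nose or strip is forcing it.
- gate_top (a point): Middle of the gate's top edge, 150 mm above the table. Lifting the bar by its ball takes 1 to 3 N. Its play behind the nose is 5 mm; with the strip felt, come back 2 to 3 mm and pull the gate open: the bar is out of the catch at 0.15 rad of gate angle.
- ball (a point): Centre of the dark wooden ball (22 mm across) on an upright 8 mm stalk on the latch bar; about 196 mm above the table when the bar is at rest, higher than the gate and posts. From the pivot it lies 110 mm towards the bar's free end, 20 mm out from the gate and 84 mm up. It can turn in the grip. Lifting moves it on an arc about the pivot, 138 mm radius.
- cage_mug: Loose mug standing in the cage, 88 x 139 x 142 mm, origin at its underside; leave it alone.
- mug_a: Loose dark mug on the table, 100 x 150 x 128 mm, origin at its underside; leave it alone.
- tin: Loose paint tin, 101 mm across, 134 mm high, origin at its underside; leave it alone.
- jar: Loose small black jar, 49 mm across, 64 mm high, origin at its underside; leave it alone.

How it is judged:
By the outcome, as a careful person would: the job done as asked, in the order asked, and still so for the second after the job is handed in, with the robot touching nothing.
It also fails if it takes over 64 s, if anything falls off the work surface, if the arm or the gripper's body presses on something with over 40 N, if the wrist force passes 120 N, or if a joint passes its speed limit or range.

## Robot

A 6-joint arm with a two-finger parallel gripper is mounted at the origin on the work surface; the furniture and walls round the work are solid. World frame = base frame: x ahead of the robot, y to its left, z up, the work surface at z = 0. Lengths are in m, angles in rad, forces in N, time in s.
With the tool pointing down it reaches from about 0.35 to 0.875 m from the base axis. Payload 4.2 kg.
Tool frame: the origin (TCP) lies between the finger pads; the fingertips stand ctrl.nose_length ahead of it and the grasp point (between the pads) lies 11 mm behind it (ctrl.nose_length is the distance from the TCP to the fingertips, in m); z points along the fingers, y is the line along which they close (so a half turn about z gives the same grasp; the last joint's range is limited). The gripper opens to 85 mm and grips with 20 to 120 N. Pads are 22 mm wide; open, the fingers measure 114 mm over their backs; the gripper's body (76 mm by 85 mm) begins 54 mm behind the grasp point. The pads swing forward as they close: fully open they stand 13 mm farther back than shut.
Start: joints at [1.514, 0.385, 0.008, 0, -1.194, -0.259], TCP at [0.194, 0.594, 0.239] pointing down, gripper open.
Joint ranges: [-3.14, 3.14], [-1.21, 2.06], [-1.07, 1.41], [-3.16, 2.05], [-2.99, -0.16], [-3.1, 3.1]. Speed limits (rad/s): [2.79, 2.79, 3.14, 3.14, 3.14, 3.14].

## Interface

Orientations are given as a unit quaternion [x, y, z, w].
In Python, from rig import status, viewer, job_done, ctrl gives the robot as it stands.
- The arm moves only by the tool drive_tool, never from a script. Its argument "increments" is a list of rows, each a list of 7 numbers: the shift along the tool's x, y, z in units of 120 mm (1.0 is 120 mm), then the turn, a rotation vector about the tool's x, y, z in units of 90 degrees (1.0 is 90 degrees), then the opening, from -1 (shut) to 1 (fully open), so that 0 is half open. In form: [[tx, ty, tz, ax, ay, az, hand], ...]. A call has 1 to 5 rows; each row is the pose to reach, as a shift and turn from the pose commanded when the call began, along the tool's axes at that moment; what a row does not reach only later rows make up. A row lasts 1/12 s, in which the tool goes at most 41.7 mm and 7.16 degrees, less where a joint would pass 70% of its speed; a pose out of reach is approached as far as the arm can. A call with a number of a shift or a turn outside -1 to 1 is refused whole. A call with a gripper value outside its range is refused whole. The fingers move at their own pace and stop on an object; "force" is the grip in N (left out, the last holds). Time passes only in rows, so rows that repeat a pose let the fingers close. It gives the time, the measured TCP pose, the force, the opening and the grip force at its end, in the units of the state.
- status.observe(): the state, without advancing time (a new reading comes with each control period).
- viewer.capture(name): name is "side" or "top"; returns a dict with "frame" (480x640x3 uint8, red, green, blue), "fx", "fy", "cx", "cy" (pixels), "cam_to_world" (4x4, takes a point from camera to world coordinates). Camera axes: x right, y down, z forward; pixel columns grow to the right and rows downward; lengths in m; the calibration is good to about 2 mm. A picture is of the moment at which its call begins. There is no depth.
- job_done(): hands the job in; it is judged then, once.
The state is a dict: "clock": time; "joint_positions": joint angles; "joint_velocities": joint speeds; "tau": joint torques, N m; "position": TCP position; "tool_rot": TCP orientation; "ft_force": force on the tool from outside, world axes, zero at the start; "torque": the same for the moment, N m; "width": opening from 0.0 (shut) to 1.0 (fully open); "grasp_force": force on a finger pad.
Only numpy, scipy, OpenCV 4.12 (cv2) and the standard library are available. Lean on these libraries where they do the work, as an engineer would, in place of code of your own. Each camera call takes 0.05 s, during which the arm holds its last target. There are 200 camera calls.

## Working session

There is one attempt and no reset: what is moved stays moved. The work goes in short steps, Python scripts to look and compute and a tool call to move; the robot and the scene stay as the last step left them, time stands still between calls to the robot, and variables do not carry over. Pictures are saved under pics/ and viewed, at most 10 in all, crops included, and the job is handed in when it is done.

Besides the shell and the picture viewer there is one more tool, called as a command line: name --pt "numbers of a row" for each row, then --argument value for the rest. drive_tool: Moves the arm, as the interface text tells. Shifts and turns lie within -1 to 1; 1 stands for 120 mm of shift or 90 degrees of turn. Its arguments: {"type":"object","properties":{"increments":{"type":"array"},"force":{"type":"number"}},"required":["increments"]}

```bash
mkdir -p pics
python3 - <<'E'
from rig import status, viewer, ctrl
import cv2,json,numpy as np
print(status.observe()); print(ctrl.nose_length)
for n in("side","top"):
    d=viewer.capture(n); cv2.imwrite(f"pics/{n}0.png",d["frame"][:,:,::-1])
    print(n,d["fx"],d["fy"],d["cx"],d["cy"],np.round(d["cam_to_world"],4).tolist())
E
```

```text
{'clock': 0.0, 'joint_positions': array([ 1.51357554e+00,  3.85535525e-01,  6.60132306e-03, -4.94721134e-04,
       -1.19396227e+00, -2.58591344e-01]), 'joint_velocities': array([ 0.00049096,  0.00194601, -0.00112517,  0.00041952,  0.00201427,
        0.00032374]), 'tau': array([-3.52853431e-05, -3.92285728e+01,  1.88395375e+01,  4.18589383e+00,
       -4.60650801e-03,  5.15108042e-06]), 'position': array([0.19392921, 0.59355404, 0.23822529]), 'tool_rot': array([ 9.87543794e-01, -1.57340710e-01, -1.23196040e-04,  1.06786300e-03]), 'ft_force': array([0.12753729, 0.09383234, 0.42781438]), 'torque': array([ 0.07841235, -0.04370819,  0.0433601 ]), 'grasp_force': 0.0, 'width': 1.004201506167048}
0.008
side 564.5928665261941 564.5928665261941 310.79092204272075 237.79417732656634 [[0.4153, -0.7823, 0.4643, -0.0329], [-0.9097, -0.3532, 0.2185, -0.2543], [-0.0069, -0.5131, -0.8583, 1.072], [0.0, 0.0, 0.0, 1.0]]
top 604.7333485959253 604.7333485959253 326.60471562607665 239.6835372242465 [[-0.0104, -0.9988, 0.0469, 0.4138], [-0.9999, 0.0106, 0.0055, -0.002], [-0.006, -0.0468, -0.9989, 1.3424], [0.0, 0.0, 0.0, 1.0]]
```

View pics/side0.png

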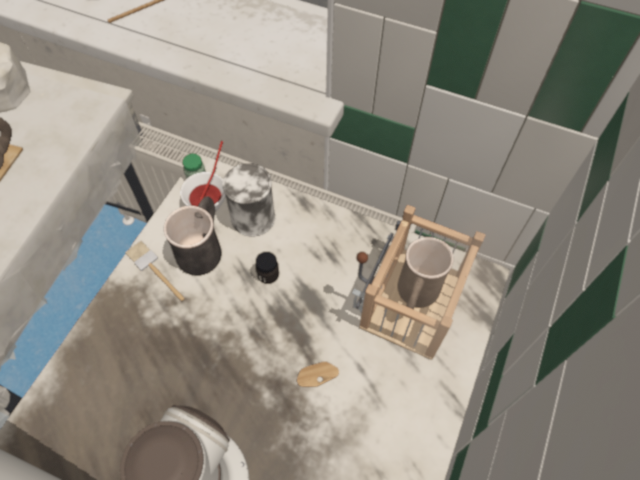

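View pics/top0.png

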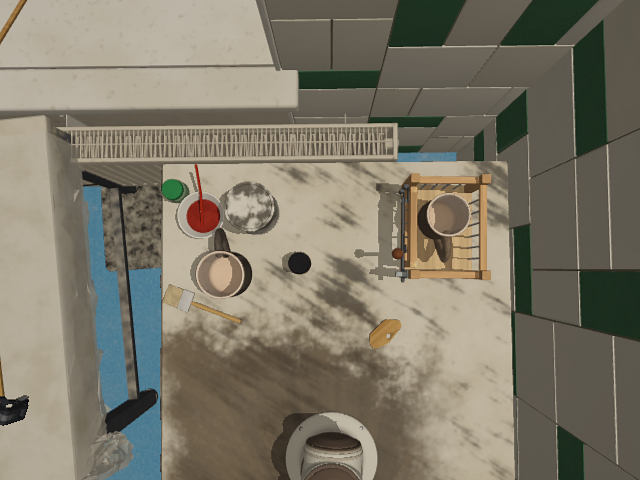

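The side view shows the ball at about (362,257). The top view shows it at about (397,253), with the front posts at about (412,180) and (406,275). The gate faces image-left, which is world +y, and its hinge is at the far post.

```bash
cat > h.py <<'E'
from rig import status, viewer, ctrl
import cv2,numpy as np
from scipy.spatial.transform import Rotation as R
def ray(d,uv):
    M=np.array(d["cam_to_world"]); v=np.array([(uv[0]-d["cx"])/d["fx"],(uv[1]-d["cy"])/d["fy"],1.])
    return M[:3,3], M[:3,:3]@v
def plane(d,uv,z):
    o,v=ray(d,uv); return o+v*(z-o[2])/v[2]
def tri(a,b):
    (o1,v1),(o2,v2)=a,b
    s=np.linalg.lstsq(np.c_[v1,-v2],o2-o1,rcond=None)[0]
    p,q=o1+v1*s[0],o2+v2*s[1]; return (p+q)/2,np.linalg.norm(p-q)
def ballpx(d,c,r=16):
    x0,y0=c[0]-r,c[1]-r; f=d["frame"][y0:y0+2*r,x0:x0+2*r]; h=cv2.cvtColor(f,cv2.COLOR_RGB2HSV)
    m=((h[...,0]<12)|(h[...,0]>172))&(h[...,1]>110)&(h[...,2]<160)
    n,l,s,ce=cv2.connectedComponentsWithStats(m.astype(np.uint8)); k=1+np.argmax(s[1:,4])
    return ce[k]+[x0,y0], s[k]
E
python3 - <<'E'
from h import *
S=viewer.capture("side");T=viewer.capture("top")
a,sa=ballpx(S,(362,257));b,sb=ballpx(T,(397,253));print(a,sa,b,sb)
print(tri(ray(S,a),ray(T,b)), plane(S,a,.196),plane(T,b,.196))
for p in((407,180),(401,275),(490,180),(485,275)):print(p,plane(T,p,.172))
c=T["frame"][160:300,360:510,::-1]; c2=S["frame"][200:360,330:490,::-1]
cv2.imwrite("pics/c.png",np.hstack([cv2.resize(c,(400,373),interpolation=cv2.INTER_CUBIC),cv2.resize(c2,(373,373),interpolation=cv2.INTER_CUBIC)]))
E
```

```text
[361.95714286 257.2       ] [12 12  9 10 70] [397.15294118 253.31764706] [11 11 11 11 85]
(array([ 0.44069247, -0.12976315,  0.19718595]), np.float64(0.0019428737260874837)) [ 0.4418148  -0.13044893  0.196     ] [ 0.44029526 -0.12901439  0.196     ]
(407, 180) [ 0.5832426  -0.15306869  0.172     ]
(401, 275) [ 0.3989108  -0.13843417  0.172     ]
(490, 180) [ 0.58143079 -0.31423284  0.172     ]
(485, 275) [ 0.39724404 -0.30036406  0.172     ]
```

View pics/c.png

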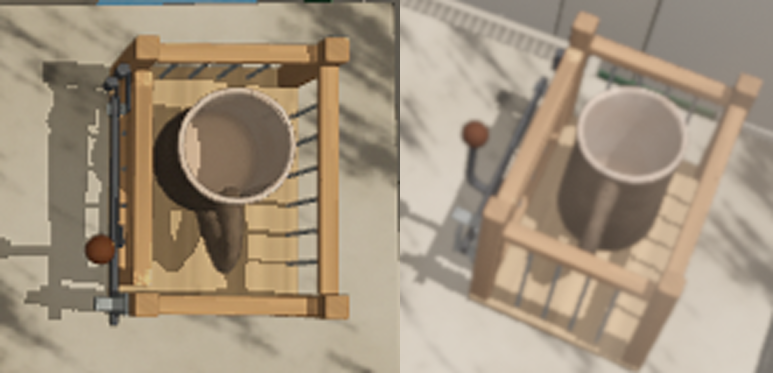

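The crop shows the post tops at about (415,179) and (415,274), and the back ones at about (485,179) and (485,274), so the cage is nearly square to the world axes. The bar runs along column ~403 and the catch is at about (401,274). The two-view ball height is 0.197 m, which matches the given 0.196. I'm starting to move.

drive_tool --pt "0.25 0.2 -0.3 0 0 0 0.1" --pt "0.5 0.4 -0.46 0 0 -0.07 0.1" --pt "0.75 0.6 -0.46 0 0 -0.14 0.1" --pt "0.94 0.74 -0.46 0 0 -0.2 0.1" --pt "0.94 0.74 -0.46 0 0 -0.2 0.1" --force 25

```text
clock: 0.62
position: [0.2759, 0.4704, 0.2961]
tool_rot: [1.0, -0.001, 0.0, -0.0]
ft_force: [-0.7, -0.7, 0.8]
width: 0.553
grasp_force: 0.0
```

Run:
```python
from h import *
T=viewer.capture("top")
for p in((415.1,178.8),(415.1,273.6),(484.9,178.8),(484.9,273.6)):print(p,plane(T,p,.172))
for p in((403,188),(403,280)):print(p,plane(T,p,.115))
s=status.observe();print(s["position"],R.from_quat(s["tool_rot"]).as_matrix(),s["ft_force"],s["joint_positions"],s["width"])
```

```text
(415.1, 178.8) [ 0.5854128  -0.16884893  0.172     ]
(415.1, 273.6) [ 0.40132916 -0.16568055  0.172     ]
(484.9, 178.8) [ 0.5838874  -0.30439071  0.172     ]
(484.9, 273.6) [ 0.39994234 -0.3002324   0.172     ]
(403, 188) [ 0.5751886  -0.15200803  0.115     ]
(403, 280) [ 0.38804386 -0.14896212  0.115     ]
[0.27506664 0.47233128 0.29552985] [[ 9.99987956e-01 -4.90281269e-03  2.23941874e-04]
 [-4.90309668e-03 -9.99987153e-01  1.28567970e-03]
 [ 2.17635551e-04 -1.28676223e-03 -9.99999148e-01]] [-0.51870065  0.28703218 -0.24493559] [ 1.34009944e+00  2.14446047e-01 -9.21829474e-02 -7.97191339e-05
 -1.26286451e+00  2.25818026e-01] 0.5504063529369992
```

drive_tool --pt "0.1 0.33 0 0 0 0 0" --pt "0.25 0.67 0 0 0 0 0" --pt "0.35 1.0 0 0 0 0 0"

```text
clock: 0.92
position: [0.3148, 0.3566, 0.2938]
tool_rot: [1.0, -0.0, -0.0, 0.001]
ft_force: [0.8, 0.0, 0.4]
width: 0.5
grasp_force: 0.0
```

drive_tool --pt "0.1 0.33 0 0 0 0 0" --pt "0.25 0.67 0 0 0 0 0" --pt "0.35 1.0 0 0 0 0 0"

```text
clock: 1.17
position: [0.3561, 0.2386, 0.2944]
tool_rot: [1.0, -0.0, 0.0, -0.0]
ft_force: [1.7, 0.2, -0.6]
width: 0.499
grasp_force: 0.0
```

drive_tool --pt "0.1 0.33 0 0 0 0 0" --pt "0.2 0.67 0 0 0 0 0" --pt "0.3 1.0 0 0 0 0 0"

```text
clock: 1.42
position: [0.3915, 0.1188, 0.2945]
tool_rot: [1.0, -0.0, 0.0, -0.0]
ft_force: [1.7, 0.0, 0.5]
width: 0.504
grasp_force: 0.0
```

drive_tool --pt "0.1 0.33 0 0 0 0 0" --pt "0.15 0.67 0 0 0 0 0" --pt "0.2 1.0 0 0 0 0 0" --pt "0.2 1.0 0 0 0 0 0" --pt "0.2 1.0 0 0 0 0 0"

```text
clock: 1.83
position: [0.4155, -0.0015, 0.2941]
tool_rot: [1.0, -0.003, -0.0, 0.0]
ft_force: [0.3, -0.1, -0.5]
width: 0.502
grasp_force: 0.0
```

drive_tool --pt "0.1 0.33 0 0 0 0 0" --pt "0.15 0.67 0 0 0 0 0" --pt "0.21 1.0 0 0 0 0 0" --pt "0.21 1.0 0.1 0 0 0 0" --pt "0.21 1.0 0.2 0 0 0 0"

```text
clock: 2.25
position: [0.4413, -0.1204, 0.2702]
tool_rot: [1.0, -0.002, 0.0, -0.0]
ft_force: [0.2, 0.0, -0.4]
width: 0.502
grasp_force: 0.0
```

drive_tool --pt "0.0 0.06 0.05 0 0 0 0" --pt "0 0.06 0.05 0 0 0 0" --pt "0 0.06 0.05 0 0 0 0"

```text
clock: 2.5
position: [0.4407, -0.1265, 0.2645]
tool_rot: [1.0, 0.0, -0.0, 0.0]
ft_force: [1.4, 0.7, -0.0]
width: 0.502
grasp_force: 0.0
```

Run:
```python
from h import *
S=viewer.capture("side");T=viewer.capture("top")
s=status.observe();print(s["position"],R.from_quat(s["tool_rot"]).as_matrix()[:,0],s["ft_force"])
def proj(d,p):
    q=np.linalg.inv(d["cam_to_world"])@[*p,1]; return q[0]/q[2]*d["fx"]+d["cx"],q[1]/q[2]*d["fy"]+d["cy"]
print(proj(S,s["position"]),proj(T,s["position"]))
c=T["frame"][160:310,340:490,::-1]; c2=S["frame"][180:330,290:440,::-1]
cv2.imwrite("pics/d.png",np.hstack([cv2.resize(c,(400,400)),cv2.resize(c2,(400,400))]))
```

```text
[ 0.44093076 -0.12647948  0.2652337 ] [9.99999066e-01 2.04434284e-04 1.35113077e-03] [0.39236873 0.14086825 1.16672838]
(np.float64(362.4888637384557), np.float64(236.6636342111858)) (np.float64(400.0205393492365), np.float64(252.02997676667925))
```

View pics/d.png

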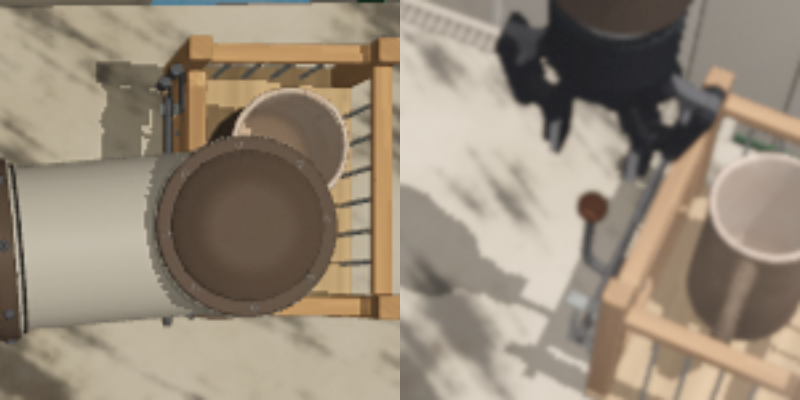

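The fingertips at crop (555,145) and (632,170) straddle the ball at (592,207) in the side view. I'll go down and grip it.

drive_tool --pt "0 0.025 0.15 0 0 0 0" --pt "0 0.025 0.3 0 0 0 0" --pt "0 0.025 0.45 0 0 0 0" --pt "0 0.025 0.58 0 0 0 0" --pt "0 0.025 0.64 0 0 0 0" --force 25

```text
clock: 3.02
position: [0.4397, -0.1296, 0.1866]
tool_rot: [1.0, -0.0, -0.001, -0.0]
ft_force: [-0.2, -0.4, 0.1]
width: 0.5
grasp_force: 0.0
```

drive_tool --pt "0 0 0 0 0 0 -0.3" --pt "0 0 0 0 0 0 -0.4" --pt "0 0 0 0 0 0 -0.45" --force 25

```text
clock: 3.27
position: [0.441, -0.13, 0.1888]
tool_rot: [1.0, -0.001, 0.001, -0.0]
ft_force: [-0.2, 1.6, -1.4]
width: 0.274
grasp_force: 0.6
```

drive_tool --pt "0 0 0 0 0 0 -0.5" --pt "0 0 0 0 0 0 -0.55" --pt "0 0 0 0 0 0 -0.6" --force 25

```text
clock: 3.52
position: [0.441, -0.1292, 0.1889]
tool_rot: [1.0, -0.001, 0.001, -0.001]
ft_force: [-0.4, 5.6, 1.9]
width: 0.232
grasp_force: 24.3
```

drive_tool --pt "0 0 0 0 0 0 -0.2" --pt "0 0 0 0 0 0 -0.1" --pt "0 -0.01 0.03 0 0 0 -0.1"

```text
clock: 3.77
position: [0.4411, -0.1293, 0.1852]
tool_rot: [1.0, -0.001, 0.001, 0.0]
ft_force: [0.4, -0.3, -0.3]
width: 0.451
grasp_force: 0.0
```

drive_tool --pt "0 0 0 0 0 0 -0.4" --pt "0 0 0 0 0 0 -0.5" --pt "0 0 0 0 0 0 -0.6" --pt "0 0 0 0 0 0 -0.7" --pt "0 0 0 0 0 0 -0.7" --force 30

```text
clock: 4.18
position: [0.44, -0.129, 0.184]
tool_rot: [1.0, -0.001, -0.0, -0.0]
ft_force: [-1.8, 1.5, 0.6]
width: 0.236
grasp_force: 29.2
```

drive_tool --pt "0.009 0 -0.011 0 0 0 -0.7" --pt "0.018 0 -0.023 0 0 0 -0.7" --pt "0.027 0 -0.034 0 0 0 -0.7" --pt "0.036 0 -0.045 0 0 0 -0.7" --pt "0.036 0 -0.045 0 0 0 -0.7"

```text
clock: 4.6
position: [0.4445, -0.1291, 0.1897]
tool_rot: [1.0, -0.001, -0.0, 0.0]
ft_force: [-1.6, 0.9, -0.6]
width: 0.234
grasp_force: 29.3
```

Run:
```python
from h import *
S=viewer.capture("side");T=viewer.capture("top")
print(tri(ray(S,(356.6,292.2)),ray(T,(401.2,273.6))))
for t in np.arange(.05,.28,.01): print(round(t,3),np.round([(110*(1-np.cos(t))+84*np.sin(t))/120,(110*np.sin(t)-84*(1-np.cos(t)))/120],4),end=' ')
s=status.observe();print(s["position"],s["ft_force"],s["torque"])
c2=cv2.imread("pics/side0.png")[265:325,335:400]
cv2.imwrite("pics/e.png",np.hstack([cv2.resize(c2,(390,360)),cv2.resize(S["frame"][265:325,335:400,::-1],(390,360))]))
```

```text
(array([ 0.40085664, -0.1416683 ,  0.1406887 ]), np.float64(0.0019036385214917658))
0.05 [0.0361 0.0449] 0.06 [0.0436 0.0537] 0.07 [0.0512 0.0624] 0.08 [0.0589 0.071 ] 0.09 [0.0666 0.0796] 0.1 [0.0745 0.088 ] 0.11 [0.0824 0.0964] 0.12 [0.0904 0.1047] 0.13 [0.0985 0.1129] 0.14 [0.1066 0.1211] 0.15 [0.1149 0.1291] 0.16 [0.1232 0.1371] 0.17 [0.1316 0.145 ] 0.18 [0.1401 0.1528] 0.19 [0.1487 0.1605] 0.2 [0.1573 0.1682] 0.21 [0.1661 0.1757] 0.22 [0.1749 0.1832] 0.23 [0.1837 0.1905] 0.24 [0.1927 0.1978] 0.25 [0.2017 0.205 ] 0.26 [0.2108 0.2121] 0.27 [0.2199 0.2191] 0.28 [0.2291 0.2261] [ 0.44435744 -0.12911449  0.18949216] [-1.64885526  1.84200255 -0.37644237] [ 0.28231228  0.52925723 -0.00737249]
```

View pics/e.png

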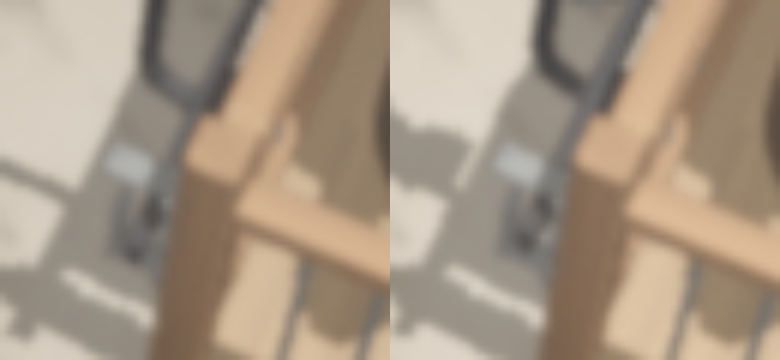

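The crop shows the catch's top plate at about px (356,292), before and after the lift. It triangulates to z≈0.141, so the strip should be met near h≈19 mm (θ≈0.13), give or take a few mm. I'll lift freely to 0.09, then in fine steps.

drive_tool --pt "0.0075 0 -0.0088 0 0 0 -0.7" --pt "0.015 0 -0.0175 0 0 0 -0.7" --pt "0.015 0 -0.0175 0 0 0 -0.7"

```text
clock: 4.95
position: [0.4463, -0.1291, 0.1918]
tool_rot: [1.0, -0.001, -0.0, 0.0]
ft_force: [-1.5, 0.8, -0.7]
width: 0.229
grasp_force: 29.4
```

drive_tool --pt "0.0077 0 -0.0086 0 0 0 -0.7" --pt "0.0116 0 -0.0129 0 0 0 -0.7" --pt "0.0116 0 -0.0129 0 0 0 -0.7"

```text
clock: 5.2
position: [0.4477, -0.1292, 0.1933]
tool_rot: [1.0, -0.001, -0.0, 0.0]
ft_force: [-2.1, -0.2, 0.5]
width: 0.233
grasp_force: 29.4
```

drive_tool --pt "0.0047 0 -0.005 0 0 0 -0.7" --pt "0.0047 0 -0.005 0 0 0 -0.7"

```text
clock: 5.37
position: [0.448, -0.1292, 0.1936]
tool_rot: [1.0, -0.001, -0.0, 0.0]
ft_force: [-2.3, 0.1, -0.3]
width: 0.234
grasp_force: 29.3
```

drive_tool --pt "0.0047 0 -0.005 0 0 0 -0.7" --pt "0.0047 0 -0.005 0 0 0 -0.7"

```text
clock: 5.53
position: [0.4482, -0.1292, 0.1939]
tool_rot: [1.0, -0.001, -0.001, -0.0]
ft_force: [-2.0, -0.3, -2.0]
width: 0.229
grasp_force: 29.4
```

drive_tool --pt "0.0025 0 -0.0027 0 0 0 -0.7" --pt "0.0025 0 -0.0027 0 0 0 -0.7"

```text
clock: 5.7
position: [0.4484, -0.1292, 0.1941]
tool_rot: [1.0, -0.001, -0.001, -0.0]
ft_force: [-2.8, -0.7, -3.5]
width: 0.232
grasp_force: 29.4
```

drive_tool --pt "0.0025 0 -0.0027 0 0 0 -0.7" --pt "0.0025 0 -0.0027 0 0 0 -0.7"

```text
clock: 5.87
position: [0.4485, -0.1291, 0.1943]
tool_rot: [1.0, -0.001, -0.001, -0.0]
ft_force: [-3.5, -1.4, -5.0]
width: 0.234
grasp_force: 29.5
```

The strip is clearly felt: about 4.5 N over the baseline, with the motion stalling. I'll come back about 2.3 mm of real travel and work out the table for the arc.

drive_tool --pt "-0.011 0 0.012 0 0 0 -0.7" --pt "-0.022 0 0.0237 0 0 0 -0.7" --pt "-0.022 0 0.0237 0 0 0 -0.7"

```text
clock: 6.12
position: [0.4474, -0.1291, 0.1929]
tool_rot: [1.0, -0.001, 0.001, 0.0]
ft_force: [-3.1, 0.4, 0.8]
width: 0.228
grasp_force: 29.8
```

Run:
```python
from h import *
s=status.observe();print(s["position"],s["ft_force"],s["joint_positions"])
r=np.array([-.1325,.029])
for d in (.02,.03,.04,.05,.06,.08,.1,.12,.15,.16,.2):
    c,k=np.cos(d),np.sin(d); p=np.array([[c,k],[-k,c]])@r-r
    print(d,np.round([p[0]/.12,-p[1]/.12,d/np.pi*2],4))
```

```text
[ 0.4474014  -0.12914454  0.19287543] [-3.06072252  0.40004107  0.83337017] [ 6.95872319e-02  1.55025937e-01 -4.39417745e-01  5.85462730e-04
 -9.74218321e-01  1.49962733e+00]
0.02 [ 0.0051 -0.022   0.0127]
0.03 [ 0.0077 -0.033   0.0191]
0.04 [ 0.0105 -0.044   0.0255]
0.05 [ 0.0135 -0.0549  0.0318]
0.06 [ 0.0165 -0.0658  0.0382]
0.08 [ 0.0228 -0.0875  0.0509]
0.1 [ 0.0296 -0.109   0.0637]
0.12 [ 0.0369 -0.1304  0.0764]
0.15 [ 0.0485 -0.1623  0.0955]
0.16 [ 0.0526 -0.1728  0.1019]
0.2 [ 0.07   -0.2145  0.1273]
```

drive_tool --pt "-0.005 0 0.0055 0 0 0 -0.7" --pt "-0.005 0 0.0055 0 0 0 -0.7" --pt "-0.005 0 0.0055 0 0 0 -0.7"

```text
clock: 6.37
position: [0.4466, -0.1291, 0.192]
tool_rot: [1.0, -0.001, 0.001, 0.0]
ft_force: [-4.1, -0.0, 1.4]
width: 0.232
grasp_force: 29.8
```

drive_tool --pt "0.0026 -0.011 0 0 0 0.006 -0.7" --pt "0.0051 -0.022 0 0 0 0.0127 -0.7" --pt "0.0051 -0.022 0 0 0 0.0127 -0.7"

```text
clock: 6.62
position: [0.4469, -0.1262, 0.1916]
tool_rot: [1.0, -0.011, 0.0, -0.0]
ft_force: [-3.3, 1.1, 1.5]
width: 0.236
grasp_force: 29.8
```

drive_tool --pt "0.0026 -0.011 0 0 0 0.006 -0.7" --pt "0.0051 -0.022 0 0 0 0.0127 -0.7" --pt "0.0051 -0.022 0 0 0 0.0127 -0.7"

```text
clock: 6.87
position: [0.4474, -0.1236, 0.1915]
tool_rot: [1.0, -0.021, -0.0, -0.0]
ft_force: [-3.9, 1.6, 1.6]
width: 0.233
grasp_force: 29.9
```

drive_tool --pt "0.0026 -0.011 0 0 0 0.006 -0.7" --pt "0.0051 -0.022 0 0 0 0.0127 -0.7" --pt "0.0051 -0.022 0 0 0 0.0127 -0.7"

```text
clock: 7.12
position: [0.4481, -0.121, 0.1915]
tool_rot: [1.0, -0.031, -0.0, -0.0]
ft_force: [-5.1, 1.1, 2.5]
width: 0.234
grasp_force: 29.9
```

drive_tool --pt "-0.002 -0.011 -0.003 0 0 0.006 -0.7" --pt "-0.001 -0.022 -0.005 0 0 0.0127 -0.7" --pt "0.0016 -0.033 -0.005 0 0 0.0191 -0.7" --pt "0.0016 -0.033 -0.005 0 0 0.0191 -0.7"

```text
clock: 7.45
position: [0.4497, -0.117, 0.1921]
tool_rot: [0.999, -0.046, 0.001, -0.0]
ft_force: [0.6, 0.5, -2.8]
width: 0.231
grasp_force: 29.6
```

drive_tool --pt "0.0051 -0.022 0 0 0 0.0127 -0.7" --pt "0.0105 -0.044 0 0 0 0.0255 -0.7" --pt "0.0165 -0.0658 0 0 0 0.0382 -0.7" --pt "0.0165 -0.0658 0 0 0 0.0382 -0.7"

```text
clock: 7.78
position: [0.4523, -0.1092, 0.1921]
tool_rot: [0.997, -0.076, 0.001, -0.0]
ft_force: [0.6, -0.7, -2.3]
width: 0.234
grasp_force: 29.6
```

drive_tool --pt "0.005 -0.022 0 0 0 0.0127 -0.7" --pt "0.0135 -0.055 0 0 0 0.0318 -0.7" --pt "0.0228 -0.0875 0 0 0 0.0509 -0.7" --pt "0.0296 -0.109 0 0 0 0.0637 -0.7" --pt "0.0296 -0.109 0 0 0 0.0637 -0.7"

```text
clock: 8.2
position: [0.4575, -0.0969, 0.192]
tool_rot: [0.992, -0.125, 0.001, -0.0]
ft_force: [1.4, -0.3, -3.2]
width: 0.238
grasp_force: 29.6
```

drive_tool --pt "0.005 -0.022 0 0 0 0.0127 -0.7" --pt "0.0135 -0.055 0 0 0 0.0318 -0.7" --pt "0.0228 -0.0875 0 0 0 0.0509 -0.7" --pt "0.0296 -0.109 0 0 0 0.0637 -0.7" --pt "0.0296 -0.109 0 0 0 0.0637 -0.7"

```text
clock: 8.62
position: [0.4641, -0.0851, 0.1921]
tool_rot: [0.985, -0.175, 0.0, -0.0]
ft_force: [1.7, -1.1, -3.5]
width: 0.233
grasp_force: 29.6
```

drive_tool --pt "0.0077 -0.033 0 0 0 0.0191 -0.7" --pt "0.0228 -0.0875 0 0 0 0.0509 -0.7" --pt "0.0369 -0.1304 0 0 0 0.0764 -0.7" --pt "0.0526 -0.1728 0 0 0 0.1019 -0.7" --pt "0.0526 -0.1728 0 0 0 0.1019 -0.7"

```text
clock: 9.03
position: [0.477, -0.0678, 0.1921]
tool_rot: [0.967, -0.253, 0.0, -0.0]
ft_force: [0.9, -1.2, -3.2]
width: 0.236
grasp_force: 29.6
```

drive_tool --pt "0.0077 -0.033 0 0 0 0.0191 -0.7" --pt "0.0228 -0.0875 0 0 0 0.0509 -0.7" --pt "0.0369 -0.1304 0 0 0 0.0764 -0.7" --pt "0.0526 -0.1728 0 0 0 0.1019 -0.7" --pt "0.0526 -0.1728 0 0 0 0.1019 -0.7"

```text
clock: 9.45
position: [0.4924, -0.0529, 0.1921]
tool_rot: [0.944, -0.329, -0.0, -0.0]
ft_force: [-0.7, -0.8, -2.5]
width: 0.231
grasp_force: 29.7
```

drive_tool --pt "0.0077 -0.033 0 0 0 0.0191 -0.7" --pt "0.0228 -0.0875 0 0 0 0.0509 -0.7" --pt "0.0369 -0.1304 0 0 0 0.0764 -0.7" --pt "0.0526 -0.1728 0 0 0 0.1019 -0.7" --pt "0.0526 -0.1728 0 0 0 0.1019 -0.7"

```text
clock: 9.87
position: [0.5101, -0.0406, 0.1921]
tool_rot: [0.915, -0.404, -0.0, -0.0]
ft_force: [-0.4, 0.2, -1.9]
width: 0.229
grasp_force: 29.8
```

drive_tool --pt "0.0077 -0.033 0 0 0 0.0191 -0.7" --pt "0.0228 -0.0875 0 0 0 0.0509 -0.7" --pt "0.0369 -0.1304 0 0 0 0.0764 -0.7" --pt "0.0526 -0.1728 0 0 0 0.1019 -0.7" --pt "0.0526 -0.1728 0 0 0 0.1019 -0.7"

```text
clock: 10.28
position: [0.5297, -0.0313, 0.1922]
tool_rot: [0.88, -0.475, -0.0, -0.0]
ft_force: [-0.5, 1.0, -1.0]
width: 0.235
grasp_force: 29.8
```

drive_tool --pt "0.0077 -0.033 0 0 0 0.0191 -0.7" --pt "0.0228 -0.0875 0 0 0 0.0509 -0.7" --pt "0.0369 -0.1304 0 0 0 0.0764 -0.7" --pt "0.0526 -0.1728 0 0 0 0.1019 -0.7" --pt "0.0526 -0.1728 0 0 0 0.1019 -0.7"

```text
clock: 10.7
position: [0.5506, -0.0253, 0.1922]
tool_rot: [0.839, -0.544, -0.0, -0.0]
ft_force: [-0.7, 0.6, -0.1]
width: 0.232
grasp_force: 29.8
```

drive_tool --pt "0.0077 -0.033 0 0 0 0.0191 -0.7" --pt "0.0228 -0.0875 0 0 0 0.0509 -0.7" --pt "0.0369 -0.1304 0 0 0 0.0764 -0.7" --pt "0.0526 -0.1728 0 0 0 0.1019 -0.7" --pt "0.0526 -0.1728 0 0 0 0.1019 -0.7"

```text
clock: 11.12
position: [0.5722, -0.0227, 0.1922]
tool_rot: [0.793, -0.609, 0.0, -0.0]
ft_force: [-1.2, 1.3, 0.7]
width: 0.236
grasp_force: 29.8
```

drive_tool --pt "0.0077 -0.033 0 0 0 0.0191 -0.7" --pt "0.0228 -0.0875 0 0 0 0.0509 -0.7" --pt "0.0369 -0.1304 0 0 0 0.0764 -0.7" --pt "0.0526 -0.1728 0 0 0 0.1019 -0.7" --pt "0.0526 -0.1728 0 0 0 0.1019 -0.7"

```text
clock: 11.53
position: [0.5938, -0.0236, 0.1921]
tool_rot: [0.742, -0.671, 0.0, -0.0]
ft_force: [-1.3, 1.7, -0.7]
width: 0.23
grasp_force: 29.8
```

drive_tool --pt "0.0077 -0.033 0 0 0 0.0191 -0.7" --pt "0.0165 -0.0658 0 0 0 0.0382 -0.7" --pt "0.0228 -0.0875 0 0 0 0.0509 -0.7" --pt "0.0228 -0.0875 0 0 0 0.0509 -0.7"

```text
clock: 11.87
position: [0.6043, -0.0253, 0.1921]
tool_rot: [0.714, -0.7, -0.0, -0.0]
ft_force: [-0.8, 0.7, -0.3]
width: 0.234
grasp_force: 29.8
```

drive_tool --pt "-0.01 0 0.0115 0 0 0 -0.7" --pt "-0.019 0 0.023 0 0 0 -0.7" --pt "-0.028 0 0.034 0 0 0 -0.7" --pt "-0.0375 0 0.046 0 0 0 -0.7" --pt "-0.0375 0 0.046 0 0 0 -0.7"

```text
clock: 12.28
position: [0.6043, -0.0205, 0.1864]
tool_rot: [0.714, -0.7, 0.0, -0.0]
ft_force: [-0.7, 1.7, -0.1]
width: 0.236
grasp_force: 29.8
```

drive_tool --pt "0 0 0 0 0 0 -0.5" --pt "0 0 0 0 0 0 -0.4" --pt "0 0 0 0 0 0 -0.3" --pt "0 0 0 0 0 0 -0.15" --pt "0 0 0 0 0 0 0"

```text
clock: 12.7
position: [0.6044, -0.021, 0.1867]
tool_rot: [0.714, -0.7, 0.0, -0.0]
ft_force: [0.4, -0.3, -0.2]
width: 0.495
grasp_force: 0.0
```

drive_tool --pt "0 0 0 0 0 0 0" --pt "0 0 0 0 0 0 0" --pt "0 0 0 0 0 0 0"

```text
clock: 12.95
position: [0.6043, -0.0208, 0.1866]
tool_rot: [0.714, -0.7, 0.0, 0.0]
ft_force: [-0.1, 0.5, -0.5]
width: 0.501
grasp_force: 0.0
```

Run:
```python
from h import *
S=viewer.capture("side")
s=status.observe();print(s["position"],s["ft_force"],s["width"])
q=np.linalg.inv(S["cam_to_world"])@[*s["position"],1]; print(q[0]/q[2]*S["fx"]+S["cx"],q[1]/q[2]*S["fy"]+S["cy"])
cv2.imwrite("pics/f.png",cv2.resize(S["frame"][130:330,240:480,::-1],(720,600)))
```

```text
[ 0.60431631 -0.02083303  0.18663455] [0.53292508 0.67703377 1.05115757] 0.502641810257321
340.58596180457766 173.1680736186824
```

View pics/f.png

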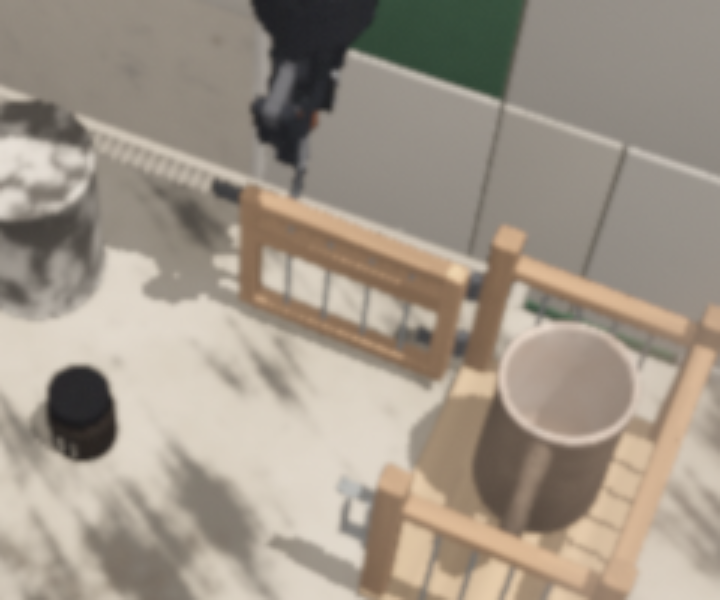

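The gate stands about square to the front, the bar end shows at crop (225,188), and the ball is free between the open fingers. I'll withdraw straight up.

drive_tool --pt "0 0 -0.12 0 0 0 0" --pt "0 0 -0.3 0 0 0 0" --pt "0 0 -0.5 0 0 0 0" --pt "0 0 -0.7 0 0 0 0" --pt "0 0 -0.9 0 0 0 0"

```text
clock: 13.42
position: [0.6041, -0.0208, 0.2957]
tool_rot: [0.714, -0.7, -0.0, 0.0]
ft_force: [0.7, -0.3, 0.7]
width: 0.501
grasp_force: 0.0
```

drive_tool --pt "-0.1 0.3 0 0 0 0 0" --pt "-0.1 0.6 0 0 0 0 0" --pt "-0.1 0.9 0 0 0 0 0" --pt "-0.1 0.9 0 0 0 0 0"

```text
clock: 13.75
position: [0.49, -0.0115, 0.2948]
tool_rot: [0.714, -0.7, -0.001, 0.001]
ft_force: [-0.5, -0.6, -0.2]
width: 0.503
grasp_force: 0.0
```

Run:
```python
from h import *
S=viewer.capture("side");T=viewer.capture("top")
s=status.observe();print(s["position"],s["ft_force"])
c=T["frame"][120:320,220:510,::-1]; c2=S["frame"][130:330,220:480,::-1]
cv2.imwrite("pics/g.png",np.hstack([cv2.resize(c,(420,400)),cv2.resize(c2,(380,400))]))
for c in((340,180),):
  a,sa=ballpx(S,c,24);print(a,sa,plane(S,a,.196))
```

```text
[ 0.49522348 -0.01092715  0.29557842] [-0.38983416 -0.33037376  0.4677922 ]
[340.55932203 168.96610169] [21  9  8  9 59] [ 0.60698501 -0.0192545   0.196     ]
```

View pics/g.png

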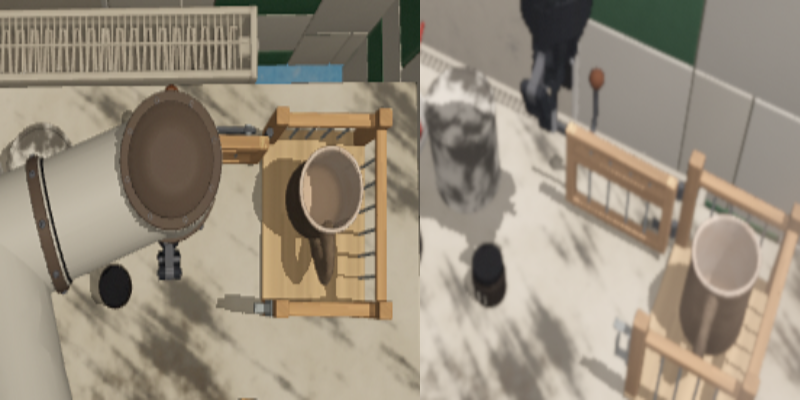

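The gate is open at about 1.55 rad. The ball is back at rest at (0.607, −0.019, z≈0.196), so the bar has dropped. The robot is clear, and the cage mug, tin and jar look undisturbed; mug_a is out of these crops but was never approached.

```bash
python3 -c "from rig import job_done; print(job_done())"
```

```text
the job is handed in; nothing more can be done
None
```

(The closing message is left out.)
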